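# Break the stuck lid of a desiccator canister free under a ballast ring

## Robot

A 6-joint arm with a two-finger parallel gripper is mounted at the origin on a cart in front of the work surface, level with it; the furniture and walls round the work are solid. World frame = base frame: x ahead of the robot, y to its left, z up, the work surface at z = 0. Lengths are in m, angles in degrees, forces in N, time in s.
With the tool pointing down it reaches from about 0.25 to 0.8 m from the base axis. Payload 3.9 kg.
Tool frame: the origin (TCP) lies at the centre of the arm's flange, where the gripper is bolted on; the fingertips stand 173 mm ahead of it and the grasp point (between the pads) lies 155 mm ahead of it (ctrl.tips_ahead is the distance from the TCP to the fingertips, in m); y points along the fingers, x is the direction in which the jaws open and shut, and the axes are right-handed (so a half turn about y gives the same grasp; the last joint's range is limited). The gripper opens to 85 mm and grips with 20 to 120 N. Pads are 22 mm wide; open, the fingers measure 114 mm over their backs; the gripper's body (76 mm by 85 mm) begins 54 mm behind the grasp point. The pads swing forward as they close: fully open they stand 13 mm farther back than shut.
Start: joints at [70.417, 14.897, -7.913, 67.191, 0, 90], TCP at [0.176, 0.495, 0.405] pointing down, gripper open.
Joint ranges: [-159.42, 159.42], [-47.68, 98.78], [-73.54, 78.23], [-108.79, 121.32], [-90, 84.71], [-180, 180]. Speed limits (degrees/s): [147.25, 147.25, 180, 180, 180, 180].

## Interface

Orientations are given as a 3x3 rotation matrix whose columns are the frame's x, y, z axes.
In Python, from workcell import ctrl gives the robot as it stands.
- The arm moves only by the tool drive_tool, never from a script. Its argument "deltas" is a list that holds one entry, the list of rows, each a list of 5 numbers: the opening in per cent of the stroke, from 0 (shut) to 100 (fully open), then the shift along the tool's x, y, z in mm, then the turn about the tool's y in degrees. In form: [[[hand, dx, dy, dz, yaw], ...]]. A call has 1 to 8 rows; each row is the pose to reach, as a shift and turn from the pose commanded when the call began, along the tool's axes at that moment; what a row does not reach only later rows make up. A row lasts 1/10 s, in which the tool goes at most 50 mm and 8.59 degrees, less where a joint would pass 70% of its speed; a pose out of reach is approached as far as the arm can. A call with a gripper value outside its range is refused whole. The fingers move at their own pace and stop on an object; "force" is the grip in N (left out, the last holds). Time passes only in rows, so rows that repeat a pose let the fingers close. It gives the time, the measured TCP pose, the force and the opening at its end, in the units of the state.
- ctrl.state(): the state, without advancing time (a new reading comes with each control period).
- ctrl.capture(name): name is "scene" or "top"; returns a dict with "pixels" (480x640x3 uint8, blue, green, red), "depth" (480x640 float32, m along the optical axis (not along the pixel's ray), 0 where there is no reading), "vfov" (degrees; the focal length in pixels is half the picture's height over the tangent of half this angle, whatever the lens; pixels are square), "cx", "cy" (the principal point, pixels), "position" and "attitude" of the camera in the world. Camera axes: x right, y down, z forward; pixel columns grow to the right and rows downward; lengths in m; the calibration is good to about 2 mm. A picture is of the moment at which its call begins.
- ctrl.close_job(): hands the job in, once; it reports no verdict.
The state is a dict: "time_s": time; "joint_pos": joint angles; "qd": joint speeds; "tau": joint torques, N m; "eef_pos": TCP position; "tcp_rot": TCP orientation; "contact_force": force on the tool from outside, world axes, zero at the start; "moment": the same for the moment, N m; "width": finger opening in m.
Only numpy, scipy, OpenCV 4.12 (cv2) and the standard library are available. Lean on these libraries where they do the work, as an engineer would, in place of code of your own. Each camera call takes 0.05 s, during which the arm holds its last target. There are 200 camera calls.

## Task

The lid of the round desiccator canister is stuck to its gasket. Lower the larger of the two steel rings over the lid's upright stem and let it down gently (do not drop it down the stem) until it rests flat on the hub of the still closed lid, as ballast, and let go of it; then grip the stem above the ring and pull the lid straight up until the seal lets go, without letting it jump up by 2 cm or more. Finish still holding the lid by its stem about 1 cm open with the ring lying on it, and leave the smaller ring, the timer, the marker and the little dropper bottle alone.

Things in the scene. Friction and masses are not known exactly. Their poses are not given: they have to be found in the camera images.
- canister: Fixed round white canister, outer diameter 120 mm at the rim, 78 mm high to the top of its black gasket, with a flat aluminium lid 120 mm across on it. Origin: centre of its underside, z up. It stands fast on the worktop.
- lid_hub (a point): Centre of the top face of the raised hub in the middle of the lid, where the ring is to rest. The hub is 40 mm across and stands 8 mm above the lid's sloping cover, which is 120 mm across; with the lid closed the hub's top is 101 mm above the worktop. Moves with the lid; z up.
- stem_top (a point): Top end of the lid's plain upright steel stem: diameter 16 mm, with a 4 mm high chamfer at the top, 72 mm above the hub's top face; with the lid closed it is 173 mm above the worktop. Moves with the lid.
- lid (a joint): Opening of the lid in m: 0 closed, grows as the lid rises straight up in its guide, 0.03 at the stop. The lid weighs about 0.3 kg and cannot tilt. The seal adds a pull of about 10 N when closed, falling to about 2 N at 5 mm and 1 N at 10 mm open; so with the ring on it about 16 N break it free, then about 7 N hold it. It falls shut if let go.
- ballast_ring_center (a point): Centre (half-way up, on the axis) of the larger plain steel ring: outer diameter 50 mm, bore 20 mm, 22 mm high, about 0.27 kg, lying flat on the worktop at the start; z along its axis.
- ballast_ring: The same larger ring; origin at the centre of its underside, 11 mm below its centre.
- small_ring_center (a point): Centre (half-way up) of the smaller steel ring: outer diameter 34 mm, bore 11 mm (does not fit the stem), 14 mm high. Leave it alone.
- timer: Small white bench timer with keys, 62 x 66 x 18 mm, origin at the centre of its underside. Leave it alone.
- marker_black: Black marker pen lying down, 139 mm long, 15 mm thick, origin at the centre of its underside. Leave it alone.
- immersion_oil: Little amber bottle with a black dropper cap, 25 mm wide, 78 mm high, origin at the centre of its underside. Leave it alone.
Things that resemble listed ones, but are neither listed nor needed, are in the scene too. Leave any black or blue look-alike of the ballast_ring alone.

How it is judged:
By the outcome, as a careful person would: the job done as asked, in the order asked, and still so for the second after the job is handed in, while the arm keeps its last pose, push and grip.
It also fails if it takes over 45 s, if anything falls off the work surface, if the arm or the gripper's body presses on something with over 40 N, if the wrist force passes 120 N, or if a joint passes its speed limit or range.

## Working session

There is one attempt and no reset: what is moved stays moved. The work goes in short steps, Python scripts to look and compute and a tool call to move; the robot and the scene stay as the last step left them, time stands still between calls to the robot, and variables do not carry over. Pictures are saved under pics/ and viewed, about 8 in all and at most 12, crops included, and the job is handed in when it is done.

Besides the shell and the picture viewer there is one more tool, called after "Call:" by a JSON object that holds its "op" and its "data", one argument or row to a line. drive_tool: Moves the arm, as the interface text tells. Its arguments: {"type":"object","properties":{"deltas":{"type":"array","items":{"type":"array","items":{"type":"array","items":{"type":"number"}}}},"force":{"type":"number"}},"required":["deltas"]}

```bash
mkdir -p pics; ls
cat > h.py <<'E'
import numpy as np, cv2, pickle
from workcell import ctrl
def cap(n,tag):
    c=ctrl.capture(n); pickle.dump(c,open(f'pics/{tag}.pkl','wb')); cv2.imwrite(f'pics/{tag}.png',c['pixels']); return c
def load(tag): return pickle.load(open(f'pics/{tag}.pkl','rb'))
def ray(c,u,v):
    f=240/np.tan(np.radians(c['vfov'])/2)
    return np.array(c['attitude'])@np.array([(u-c['cx'])/f,(v-c['cy'])/f,1]), np.array(c['position'])
def atz(c,u,v,z):
    d,p=ray(c,u,v); return p+d*(z-p[2])/d[2]
def pt(c,u,v):
    d,p=ray(c,u,v); return p+d*c['depth'][int(round(v)),int(round(u))]
def proj(c,P):
    f=240/np.tan(np.radians(c['vfov'])/2)
    q=np.array(c['attitude']).T@(np.array(P)-c['position']); return q[:2]/q[2]*f+[c['cx'],c['cy']]
E
python3 - <<'E'
from h import *
a=cap('top','t0');b=cap('scene','s0')
print(a['position'],a['attitude'],a['vfov'],b['position'],b['attitude'],b['vfov'])
s=ctrl.state();print(s)
E
```

```text
pics
[0.42253318 0.03213956 0.992031  ] [[ 0.0181577  -0.99601831  0.08728011]
 [-0.99968729 -0.01958686 -0.01554597]
 [ 0.01719361 -0.08697054 -0.9960625 ]] 56.20953984488512 [-0.3542724  -0.43452986  0.66144844] [[ 0.45693579 -0.42269705  0.78264736]
 [-0.88949904 -0.21608421  0.40261529]
 [-0.00106656 -0.88013341 -0.47472523]] 46.064338430891404
{'time_s': 0.1, 'joint_pos': array([ 7.04162579e+01,  1.49319622e+01, -7.97611692e+00,  6.71873394e+01,
       -5.52199622e-04,  8.99992231e+01]), 'qd': array([-0.00362729,  0.03974294,  0.18224297, -0.04501508, -0.03443644,
       -0.06003103]), 'tau': array([-2.13270200e-04, -4.06507409e+01,  2.54527348e+01,  1.00574797e-02,
       -1.43215946e-06, -1.00768972e-05]), 'eef_pos': array([0.17587903, 0.49436531, 0.40396278]), 'tcp_rot': array([[ 3.35171003e-01, -5.49124582e-04, -9.42157151e-01],
       [ 9.42155839e-01, -1.57226023e-03,  3.35171453e-01],
       [-1.66536710e-03, -9.99998613e-01, -9.61510525e-06]]), 'contact_force': array([0.23993535, 0.15312463, 0.3952572 ]), 'moment': array([ 0.0464107 , -0.01383517, -0.03286434]), 'width': 0.08540764329756606}
```

View pics/t0.png

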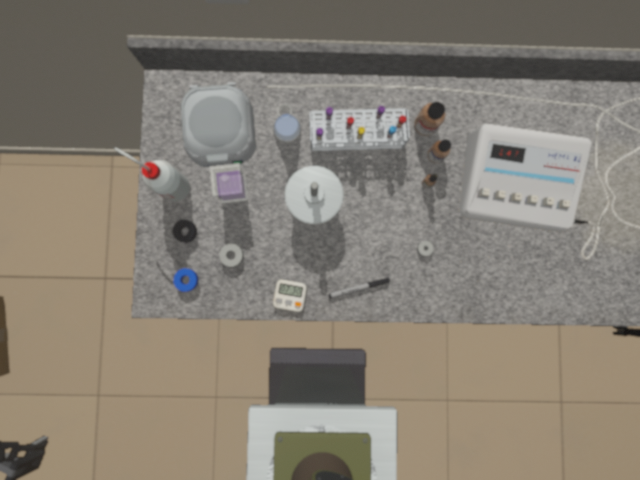

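View pics/s0.png

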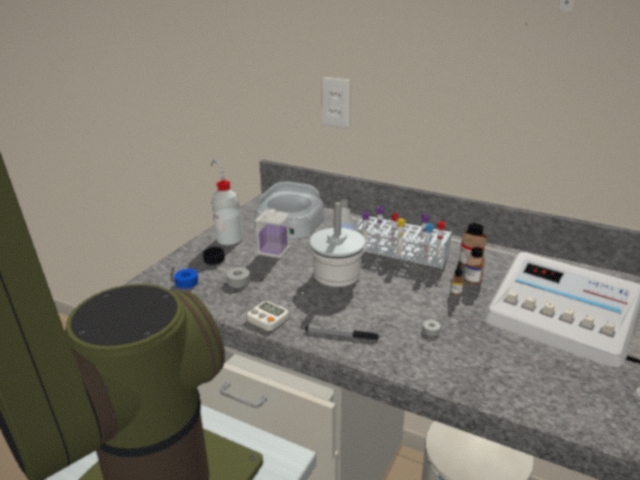

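The top view shows the steel ring at (231,255), the stem near (314,188), the small ring at (426,248), the timer at (290,296) and the marker at (360,289). The black and blue rings at (185,231) and (186,280) are decoys. I'll enlarge the areas I need.

Run:
```python
from h import *
a=load('t0');b=load('s0')
A=cv2.resize(a['pixels'][215:295,160:260],None,fx=4,fy=4,interpolation=cv2.INTER_CUBIC)
B=cv2.resize(a['pixels'][150:230,270:370],None,fx=4,fy=4,interpolation=cv2.INTER_CUBIC)
C=cv2.resize(b['pixels'][190:290,290:390],None,fx=4,fy=3,interpolation=cv2.INTER_CUBIC)[:280]
cv2.imwrite('pics/c0.png',np.vstack([np.hstack([A,B]),np.hstack([C,C*0])]))
# depth-based: points
def cloud(c):
    v,u=np.mgrid[0:480,0:640];f=240/np.tan(np.radians(c['vfov'])/2)
    d=c['depth'];q=np.stack([(u-c['cx'])/f*d,(v-c['cy'])/f*d,d],-1)
    P=q@np.array(c['attitude']).T+c['position'];P[d==0]=np.nan;return P
for c in(a,b):
    P=cloud(c);x,y,z=P[...,0],P[...,1],P[...,2]
    for (u,v) in ([(231,255),(222,255),(314,188),(305,205),(330,205),(426,248)] if c is a else [(338,215),(345,210),(335,243),(237,272)]): print(u,v,P[v,u].round(4))
```

```text
231 255 [0.4766 0.2074 0.0022]
222 255 [0.4752 0.2233 0.0215]
314 188 [0.5939 0.0285 0.1743]
305 205 [0.5761 0.0457 0.0904]
330 205 [ 0.5771 -0.0049  0.091 ]
426 248 [ 0.5006 -0.2235  0.0007]
338 215 [0.5958 0.0256 0.1488]
345 210 [0.7561 0.0847 0.0797]
335 243 [0.5748 0.0217 0.0937]
237 272 [0.4835 0.2125 0.0191]
```

View pics/c0.png

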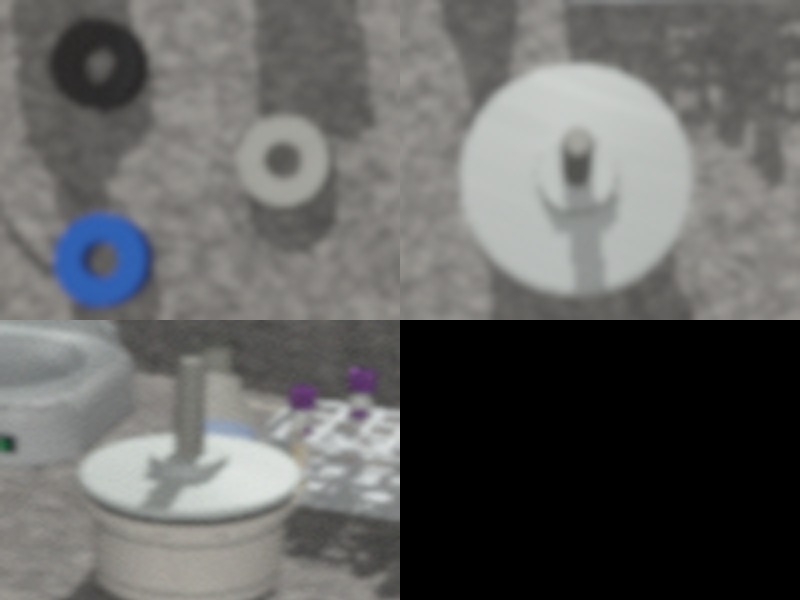

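Run:
```python
from h import *
a=load('t0')
print('ring',atz(a,230.6,254.9,.022),'stem',atz(a,314.1,184.6,.173),'lid',atz(a,270+176.5/4-.4,150+179/4-.4,.083))
f=240/np.tan(np.radians(a['vfov'])/2)
def cl(c):
    v,u=np.mgrid[0:480,0:640];d=c['depth'];q=np.stack([(u-c['cx'])/f*d,(v-c['cy'])/f*d,d],-1)
    return q@np.array(c['attitude']).T+c['position']
P=cl(a)
r=P[235:275,212:250].reshape(-1,3);r=r[(r[:,2]>.012)&(r[:,2]<.04)];print('ring',r.min(0),r.max(0),r.mean(0),(r.min(0)+r.max(0))/2,len(r))
r=P[150:235,275:352].reshape(-1,3);t=r[r[:,2]>.165];print('stem',t.mean(0),len(t))
l=r[(r[:,2]>.075)];print('lid',(l.min(0)+l.max(0))/2,l.max(0)-l.min(0))
p=np.array([ .595,.0275]);print(np.linalg.norm(p))
```

```text
ring [0.47575321 0.20473094 0.022     ] stem [0.60058216 0.02846449 0.173     ] lid [0.59985042 0.02844542 0.083     ]
ring [0.45198253 0.18151308 0.01206987] [0.5018493  0.23038388 0.02750068] [0.47653862 0.20560149 0.02190329] [0.47691592 0.20594848 0.01978528] 372
stem [0.53385926 0.03051073 0.47632245] 89
lid [0.54056897 0.02992828 0.53353855] [0.23607157 0.11891371 0.9169849 ]
0.5956351651808345
```

Call:
{"op": "drive_tool", "data": {
  "deltas": [
    [[100,-20,10,-40,8],[100,-40,20,-80,16],[100,-60,30,-120,24],[100,-80,40,-160,32],[100,-100,50,-200,40],[100,-120,60,-250,48],[100,-140,70,-290,56],[100,-155,80,-335,64]]
  ],
  "force": 60
}}

```text
time_s: 0.9
eef_pos: [0.4401, 0.2343, 0.324]
tcp_rot: [[0.994, -0.001, -0.106], [0.106, -0.0, 0.994], [-0.001, -1.0, -0.0]]
contact_force: [-0.0, 0.4, 1.2]
width: 0.0853
```

Run:
```python
from h import *
print([x for x in dir(ctrl) if x[0]!='_'],ctrl.tips_ahead)
s=ctrl.state();R=np.array(s['tcp_rot']);print(s['time_s'],s['joint_pos'].round(1),s['eef_pos'],R.round(3))
print('to ring hover z.25',(R.T@(np.array([.476,.205,.25])-s['eef_pos'])*1e3).round(1),'az',np.degrees(np.arctan2(R[1,0],R[0,0])))
```

```text
['IKError', 'capture', 'close_job', 'state', 'tips_ahead'] 0.1734
0.9 [ 28.   15.2 -20.1  54.8   0.  111.9] [0.44014584 0.23425441 0.3240409 ] [[ 0.994 -0.001 -0.106]
 [ 0.106 -0.     0.994]
 [-0.001 -1.    -0.   ]]
to ring hover z.25 [ 32.6  74.  -32.9] az 6.072909316748583
```

Call:
{"op": "drive_tool", "data": {
  "deltas": [
    [[100,15,35,-15,6],[100,32.5,74,-33,6],[100,32.5,74,-33,6],[100,32.5,74,-33,6]]
  ]
}}

```text
time_s: 1.3
eef_pos: [0.4751, 0.2066, 0.2497]
tcp_rot: [[1.0, -0.004, -0.006], [0.006, -0.001, 1.0], [-0.004, -1.0, -0.001]]
contact_force: [0.4, 0.7, 0.6]
width: 0.0856
```

Run:
```python
from h import *
s=ctrl.state();R=np.array(s['tcp_rot']);print(s['eef_pos'],R.round(3), s['contact_force'])
a=cap('top','t1');b=cap('scene','s1')
A=cv2.resize(a['pixels'][190:310,160:300],None,fx=4,fy=4,interpolation=cv2.INTER_CUBIC)
C=cv2.resize(b['pixels'][160:310,180:290],None,fx=4,fy=4,interpolation=cv2.INTER_CUBIC)
n=np.zeros((600,800,3),np.uint8);n[:480,:360]=A[:,:360];n[:600,360:800]=C;cv2.imwrite('pics/c1.png',n)
```

```text
[0.47508859 0.20657016 0.24969394] [[ 1.    -0.004 -0.006]
 [ 0.006 -0.001  1.   ]
 [-0.004 -1.    -0.001]] [0.43847905 0.68414963 0.62092203]
```

View pics/c1.png

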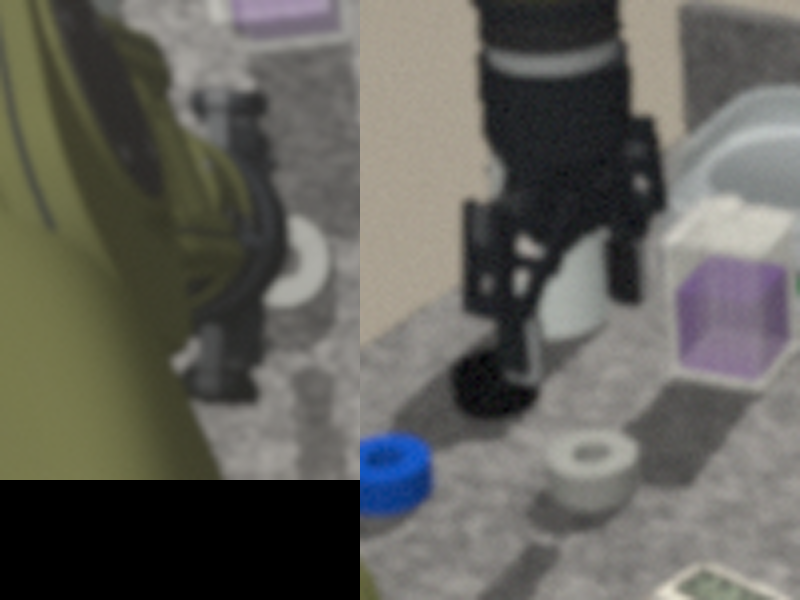

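Run:
```python
from h import *
b=load('s1')
for v in range(248,264,1):
    d,p=ray(b,220,v); k=(.2066-p[1])/d[1]
    print(v,pt(b,220,v).round(3),(p+d*k).round(3),b['pixels'][v,220])
```

```text
248 [0.422 0.202 0.112] [0.428 0.207 0.108] [35 32 34]
249 [0.423 0.203 0.109] [0.428 0.207 0.106] [43 37 38]
250 [0.421 0.202 0.108] [0.427 0.207 0.104] [39 39 34]
251 [0.423 0.204 0.104] [0.427 0.207 0.101] [39 38 35]
252 [0.42  0.201 0.104] [0.427 0.207 0.099] [45 42 43]
253 [0.423 0.204 0.1  ] [0.426 0.207 0.097] [64 65 61]
254 [0.43  0.21  0.092] [0.426 0.207 0.095] [79 78 77]
255 [0.521 0.285 0.023] [0.426 0.207 0.093] [79 75 75]
256 [0.523 0.287 0.019] [0.425 0.207 0.091] [45 47 48]
257 [0.522 0.286 0.017] [0.425 0.207 0.088] [27 20 23]
258 [0.522 0.286 0.015] [0.425 0.207 0.086] [15 10 13]
259 [0.523 0.288 0.011] [0.424 0.207 0.084] [12 19 17]
260 [0.523 0.288 0.008] [0.424 0.207 0.082] [11 17  9]
261 [0.522 0.287 0.007] [0.424 0.207 0.08 ] [24 22 22]
262 [0.519 0.286 0.006] [0.423 0.207 0.078] [46 45 46]
263 [0.516 0.283 0.005] [0.423 0.207 0.075] [68 70 72]
```

Call:
{"op": "drive_tool", "data": {
  "deltas": [
    [[100,1,35,-1.5,0],[100,1,65,-1.5,0],[100,1,72,-1.5,0],[100,1,72,-1.5,0],[40,1,72,-1.5,0],[40,1,72,-1.5,0],[40,1,72,-1.5,0],[40,1,72,-1.5,0]]
  ],
  "force": 60
}}

```text
time_s: 2.2
eef_pos: [0.477, 0.2061, 0.1808]
tcp_rot: [[1.0, 0.002, -0.008], [0.008, 0.002, 1.0], [0.002, -1.0, 0.002]]
contact_force: [-2.3, -0.8, 9.5]
width: 0.0474
```

Call:
{"op": "drive_tool", "data": {
  "deltas": [
    [[40,0,0,0,0],[40,0,0,0,0],[40,0,0,0,0]]
  ]
}}

```text
time_s: 2.5
eef_pos: [0.477, 0.2061, 0.1808]
tcp_rot: [[1.0, 0.002, -0.008], [0.008, 0.002, 1.0], [0.002, -1.0, 0.002]]
contact_force: [-3.2, -0.1, 9.9]
width: 0.0473
```

Run:
```python
from h import *
b=cap('scene','s2')
cv2.imwrite('pics/c2.png',cv2.resize(b['pixels'][210:310,190:310],None,fx=6,fy=6,interpolation=cv2.INTER_CUBIC))
for z in (0,.01,.022): print(z,proj(b,[.452,.206,z]),proj(b,[.476,.18,z]))
```

```text
0 [231.62011935 287.29500618] [248.15651719 284.85363676]
0.01 [231.24204632 283.33964383] [247.84611686 280.91592993]
0.022 [230.7843852  278.55163876] [247.47039679 276.14958362]
```

View pics/c2.png

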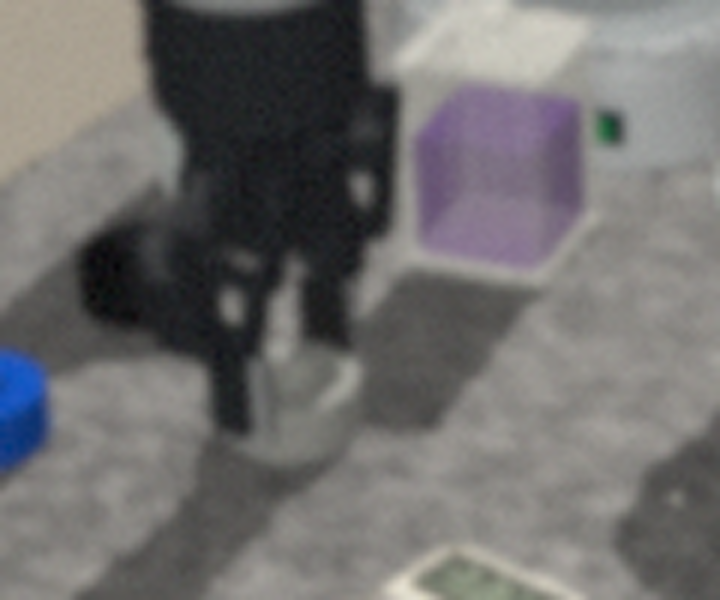

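The tips grip the upper part of the ring's wall, at about (232,282). I'll lift it and check.

Call:
{"op": "drive_tool", "data": {
  "deltas": [
    [[40,0,-3,0,0],[40,0,-10,0,0],[40,0,-30,0,0],[40,0,-60,0,0],[40,0,-100,0,0],[40,0,-140,0,0],[40,0,-180,0,0],[40,0,-200,0,0]]
  ],
  "force": 70
}}

```text
time_s: 3.35
eef_pos: [0.4771, 0.2058, 0.3829]
tcp_rot: [[1.0, 0.005, -0.007], [0.007, 0.002, 1.0], [0.005, -1.0, 0.002]]
contact_force: [0.9, 0.1, -3.6]
width: 0.047
```

Run:
```python
from h import *
b=cap('scene','s3');s=ctrl.state();print(s['eef_pos'],np.array(s['tcp_rot']).round(4),s['width'],s['contact_force'])
u,v=proj(b,s['eef_pos']-[0,0,.17]).astype(int);print(u,v)
cv2.imwrite('pics/c3.png',cv2.resize(b['pixels'][v-50:v+50,u-60:u+60],None,fx=6,fy=6,interpolation=cv2.INTER_CUBIC))
```

```text
[0.4778034  0.20607825 0.38497755] [[ 0.9999  0.0085 -0.0071]
 [ 0.0071  0.0036  1.    ]
 [ 0.0085 -1.      0.0035]] 0.047057358788208346 [ 1.03184081  0.67153536 -0.44309665]
230 190
```

View pics/c3.png

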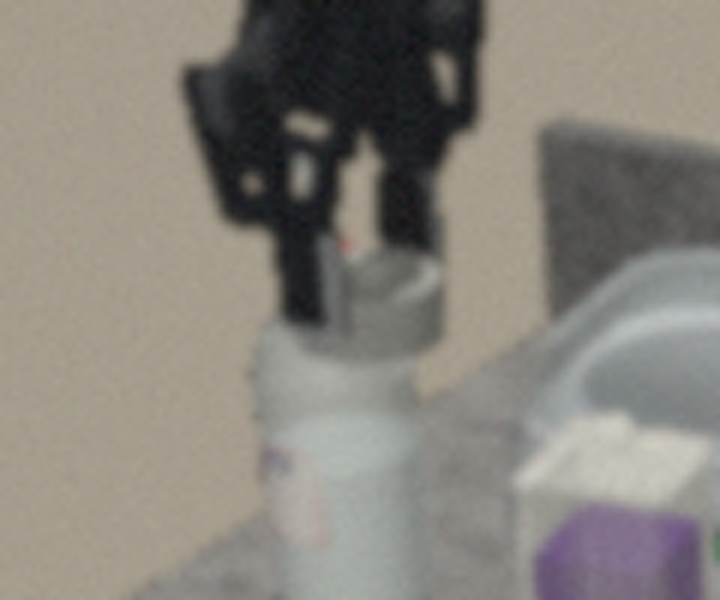

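Call:
{"op": "drive_tool", "data": {
  "deltas": [
    [[40,15,0,-22,0],[40,42,0,-62,0],[40,70,0,-102,0],[40,97,0,-142,0],[40,114,0,-167,0],[40,121,0,-178,0],[40,121,0,-178,0],[40,121,0,-178,0]]
  ]
}}

```text
time_s: 4.2
eef_pos: [0.5982, 0.0291, 0.378]
tcp_rot: [[1.0, -0.002, -0.008], [0.008, 0.001, 1.0], [-0.002, -1.0, 0.001]]
contact_force: [-0.4, 0.5, -2.6]
width: 0.0467
```

Run:
```python
from h import *
b=cap('scene','s4');a=cap('top','t4');s=ctrl.state();print(s['eef_pos'],np.array(s['tcp_rot']).round(4),s['width'],s['contact_force'])
A=cv2.resize(b['pixels'][130:230,295:395],None,fx=6,fy=6,interpolation=cv2.INTER_CUBIC)
B=cv2.resize(a['pixels'][130:230,285:318],None,fx=6,fy=6,interpolation=cv2.INTER_CUBIC)
cv2.imwrite('pics/c4.png',np.hstack([A,B]))
P=s['eef_pos']+np.array(s['tcp_rot'])[:,1]*.1585
print('ring top centre',P,proj(b,P),proj(a,P)); print('stem top',proj(b,[.6,.0285,.173]))
```

```text
[0.59800325 0.02980627 0.37848531] [[ 1.0e+00 -1.3e-03 -8.9e-03]
 [ 8.9e-03  5.0e-04  1.0e+00]
 [-1.3e-03 -1.0e+00  5.0e-04]] 0.04729669978843688 [ 0.38217877 -0.10558236 -1.89580114]
ring top centre [0.59779483 0.02988839 0.21998547] [336.85315874 182.49425134] [313.48555925 180.39407782]
stem top [337.74080809 203.36182513]
```

View pics/c4.png

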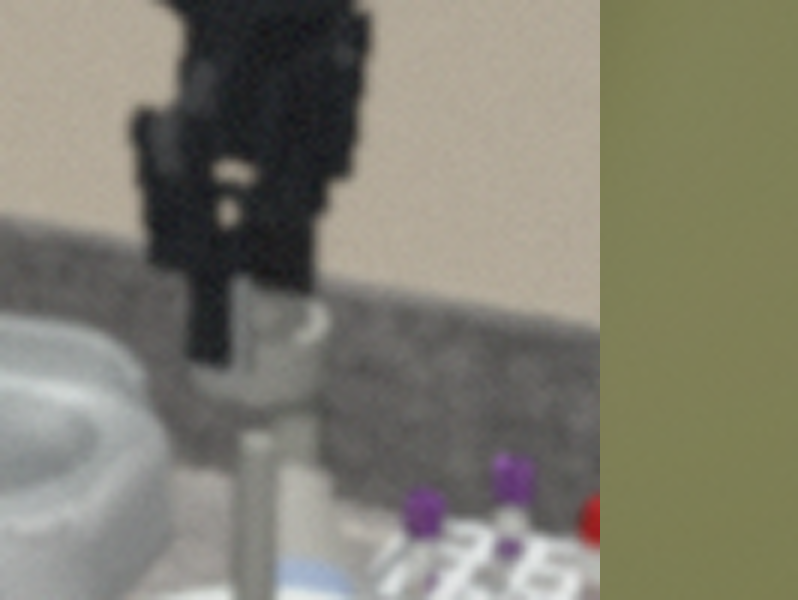

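```bash
cat >> h.py <<'E'
from scipy.optimize import least_squares
def cloud(c):
    v,u=np.mgrid[0:480,0:640];f=240/np.tan(np.radians(c['vfov'])/2);d=c['depth']
    return np.stack([(u-c['cx'])/f*d,(v-c['cy'])/f*d,d],-1)@np.array(c['attitude']).T+c['position']
def fit(c,g,zlo,zhi,r,rin=0):
    P=cloud(c).reshape(-1,3);col=c['pixels'].reshape(-1,3).mean(1)
    k=(np.hypot(P[:,0]-g[0],P[:,1]-g[1])<r+.006)&(np.hypot(P[:,0]-g[0],P[:,1]-g[1])>rin)&(P[:,2]>zlo)&(P[:,2]<zhi)&(col>60)
    Q=P[k]; Q=Q[(Q[:,:2]-g)@np.array([.889,.457])<0]
    s=least_squares(lambda x:np.hypot(Q[:,0]-x[0],Q[:,1]-x[1])-r,g,loss='soft_l1',f_scale=.001)
    return s.x.round(4),len(Q),(s.fun.std()*1e3).round(2)
E
python3 - <<'E'
from h import *
b=load('s4');c=load('s0')
print('stem',fit(b,[.6,.0285],.115,.168,.008),fit(c,[.6,.0285],.115,.168,.008))
print('ring',fit(b,[.598,.0299],.200,.217,.025,.018),'table',fit(c,[.476,.205],.003,.019,.025,.018))
g=b['pixels'].mean(2)
print(g[198:236:4,328:350].round(0).astype(int)); print(g[184:202:2,324:356].round().astype(int))
E
```

```text
stem (array([0.6011, 0.0309]), 154, np.float64(1.61)) (array([0.6009, 0.0308]), 156, np.float64(1.58))
ring (array([0.5987, 0.0304]), 159, np.float64(2.22)) table (array([0.4773, 0.2072]), 154, np.float64(1.97))
[[ 99 101  97  93  93  93  93  98  97  97  98 100 100  98 100 100 100  97
   96  87  84  76]
 [ 85  86  89  95  93  92 104 120 136 142 141 136 127 125 129 133 130 131
  125 111  96  88]
 [ 96  94  97  98  97  99 105 115 125 132 134 128 125 128 135 139 135 131
  124 112  93  83]
 [159 163 159 159 151 137 126 122 129 131 129 130 132 148 168 175 176 173
  171 165 154 141]
 [149 150 149 150 149 136 125 123 127 130 130 129 135 157 168 177 176 173
  171 169 164 157]
 [144 146 146 145 139 132 123 122 129 131 131 126 135 155 171 174 175 175
  171 169 168 161]
 [153 153 151 151 141 129 117 122 127 130 129 127 133 158 172 176 178 175
  173 173 170 167]
 [152 148 150 149 150 134 122 122 129 130 129 125 134 161 179 183 186 184
  181 180 180 176]
 [224 225 226 225 218 189 151 128 127 129 128 124 152 199 225 231 232 231
  232 231 229 229]
 [219 223 225 218 197 169 143 131 131 131 129 140 1
[... 540 characters left out ...]
3 102  92  91  95  96  93  90  84]
 [ 88  89  97 108 114 117 115 110 114 120 124 121 119 123 129 130 127 127
  127 125 123 118 117 109 103  99  92  94  91  90  88  86]
 [ 90  92  90 101 109 116 121 123 125 125 127 127 126 129 130 129 128 126
  128 123 119 115 112 102  97  93  93  94  97  95  96  96]
 [ 93  97  96  93  97  99 105 108 107 109 113 117 126 126 124 126 121 116
  113 115 108 102  97  87  84  86  95  95  94  93  94  96]
 [ 89  92  92  95  99 101  97  93  93  93  93  98  97  97  98 100 100  98
  100 100 100  97  96  87  84  76  84  87  94  92  93  93]
 [ 91  88  95  95  99  96  95  97  96  93  90  93  91  94  94  95 106 112
  120 124 124 120 118 108  94  86  90  89  88  88  92  89]]
```

Call:
{"op": "drive_tool", "data": {
  "deltas": [
    [[40,3,4,0.5,0],[40,3,9,0.5,0],[40,3,14,0.5,0],[40,3,18,0.5,0],[40,3,18,0.5,0],[40,3,18,0.5,0]]
  ]
}}

```text
time_s: 4.9
eef_pos: [0.6018, 0.0291, 0.3605]
tcp_rot: [[1.0, -0.0, -0.007], [0.007, -0.0, 1.0], [-0.0, -1.0, -0.0]]
contact_force: [-0.5, 1.1, -1.7]
width: 0.0468
```

Run:
```python
from h import *
b=cap('scene','s5');s=ctrl.state();print(s['eef_pos'],np.array(s['tcp_rot']).round(4)[:,1],s['width'],s['contact_force'])
print('ring',fit(b,[.601,.0305],.183,.199,.025,.018),'stem',fit(b,[.601,.0305],.115,.165,.008))
```

```text
[0.60192871 0.02902172 0.36075355] [ 1.e-04  0.e+00 -1.e+00] 0.04694648733237463 [ 0.52545159 -0.82254309 -2.26069659]
ring (array([0.6024, 0.0303]), 148, np.float64(2.18)) stem (array([0.6009, 0.0305]), 147, np.float64(1.93))
```

Call:
{"op": "drive_tool", "data": {
  "deltas": [
    [[40,-1,1,0.4,0],[40,-1,3,0.4,0],[40,-1,5,0.4,0],[40,-1,7,0.4,0],[40,-1,9,0.4,0],[40,-1,11,0.4,0],[40,-1,13,0.4,0]]
  ]
}}

```text
time_s: 5.65
eef_pos: [0.6009, 0.0295, 0.3475]
tcp_rot: [[1.0, -0.0, -0.007], [0.007, -0.0, 1.0], [-0.0, -1.0, -0.0]]
contact_force: [0.3, 0.1, -2.0]
width: 0.0469
```

Call:
{"op": "drive_tool", "data": {
  "deltas": [
    [[40,0,3,0,0],[40,0,6,0,0],[40,0,9,0,0],[40,0,12,0,0],[40,0,15,0,0],[40,0,18,0,0],[40,0,21,0,0],[40,0,24,0,0]]
  ]
}}

```text
time_s: 6.45
eef_pos: [0.6009, 0.0294, 0.3235]
tcp_rot: [[1.0, 0.0, -0.007], [0.007, 0.0, 1.0], [0.0, -1.0, 0.0]]
contact_force: [-0.4, -0.1, -3.4]
width: 0.0468
```

Run:
```python
from h import *
b=cap('scene','s6');s=ctrl.state();print(s['eef_pos'],np.array(s['tcp_rot']).round(4)[:,1],s['width'],s['contact_force'],s['moment'])
cv2.imwrite('pics/c6.png',cv2.resize(b['pixels'][160:270,285:395],None,fx=5,fy=5,interpolation=cv2.INTER_CUBIC))
```

```text
[0.60074203 0.02945827 0.32292277] [-8.e-04 -0.e+00 -1.e+00] 0.0469252842758735 [-0.09573838  0.01722179 -2.89465843] [-0.04782398 -0.01403415  0.00464082]
```

View pics/c6.png

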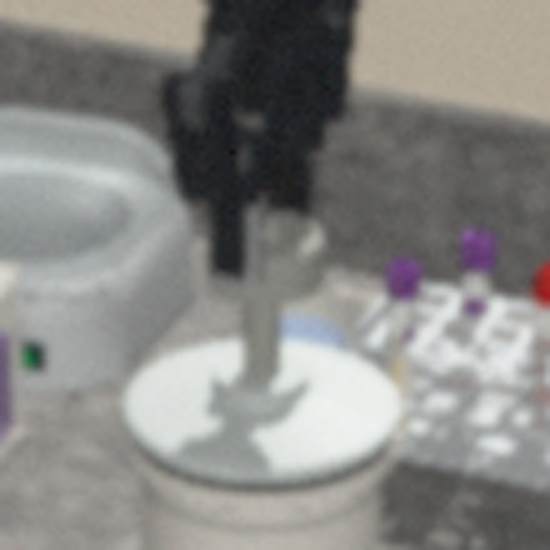

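Run:
```python
from h import *
b=load('s6')
for v in range(198,226,3):
    print(v,' '.join('%d,%d,%d'%tuple(pt(b,u,v)*1e3) for u in range(328,354,3)))
n=np.vstack([cv2.resize(b['pixels'][190:230,320:360],None,fx=14,fy=14,interpolation=cv2.INTER_CUBIC)]);cv2.imwrite('pics/c6b.png',n)
```

```text
198 548,25,206 551,19,206 563,19,201 895,174,37 626,36,172 627,29,173 623,20,177 763,78,109 901,132,43
201 565,33,191 553,20,199 572,23,190 898,175,26 626,35,166 622,27,169 626,21,169 896,139,34 894,129,38
204 567,34,183 566,27,185 569,22,185 597,28,172 601,23,171 615,23,166 616,17,167 899,140,24 895,129,28
207 561,31,179 562,25,181 573,24,176 592,26,168 599,22,166 601,17,166 604,11,166 610,7,164 897,130,19
210 568,34,170 565,26,172 571,22,171 585,22,165 584,15,166 588,10,166 595,7,164 604,4,161 899,130,9
213 565,33,164 565,26,166 574,24,162 581,21,160 584,15,160 587,10,160 594,6,157 608,6,152 893,128,3
216 579,40,150 -354,-434,661 571,23,157 582,21,153 586,16,152 591,11,151 595,7,150 765,78,60 881,122,0
219 841,173,-2 579,33,144 580,27,145 581,21,146 583,15,147 586,9,147 755,81,56 761,76,55 862,113,2
222 819,162,1 818,153,3 595,34,130 593,26,133 599,22,131 746,84,51 753,80,49 755,73,50 771,72,43
225 807,156,0 805,147,2 590,32,126 597,28,124 600,23,123 747,85,43 752,79,42 754,72,42 766,70,37
```

View pics/c6b.png

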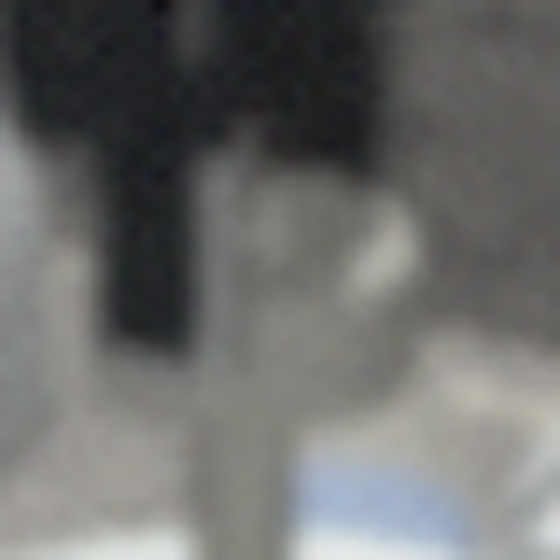

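Depth shows the ring around the stem: its wall sits 23 mm in front of the axis at z 0.144–0.166. I'll keep lowering.

Call:
{"op": "drive_tool", "data": {
  "deltas": [
    [[40,0,4,0,0],[40,0,8,0,0],[40,0,12,0,0],[40,0,16,0,0],[40,0,20,0,0],[40,0,24,0,0],[40,0,28,0,0],[40,0,32,0,0]]
  ]
}}

```text
time_s: 7.3
eef_pos: [0.6009, 0.0294, 0.2914]
tcp_rot: [[1.0, -0.0, -0.007], [0.007, -0.0, 1.0], [-0.0, -1.0, -0.0]]
contact_force: [-0.3, 0.3, -2.2]
width: 0.0465
```

Call:
{"op": "drive_tool", "data": {
  "deltas": [
    [[40,0,1.5,0,0],[40,0,3,0,0],[40,0,4,0,0],[40,0,5,0,0],[40,0,6,0,0]]
  ]
}}

```text
time_s: 7.8
eef_pos: [0.601, 0.0294, 0.2858]
tcp_rot: [[1.0, 0.0, -0.007], [0.007, -0.0, 1.0], [0.0, -1.0, -0.0]]
contact_force: [0.1, -0.2, -2.5]
width: 0.0474
```

Call:
{"op": "drive_tool", "data": {
  "deltas": [
    [[40,0,0.7,0,0],[40,0,1.4,0,0],[40,0,2.1,0,0],[40,0,2.8,0,0]]
  ]
}}

```text
time_s: 8.2
eef_pos: [0.6009, 0.0295, 0.2829]
tcp_rot: [[1.0, 0.0, -0.007], [0.007, 0.0, 1.0], [0.0, -1.0, 0.0]]
contact_force: [-0.9, 0.2, -2.5]
width: 0.0469
```

Call:
{"op": "drive_tool", "data": {
  "deltas": [
    [[40,0,0.5,0,0],[40,0,1.0,0,0],[40,0,1.0,0,0]]
  ]
}}

```text
time_s: 8.5
eef_pos: [0.6009, 0.0295, 0.282]
tcp_rot: [[1.0, 0.0, -0.007], [0.007, -0.0, 1.0], [0.0, -1.0, -0.0]]
contact_force: [0.3, -0.1, -1.2]
width: 0.0469
```

Call:
{"op": "drive_tool", "data": {
  "deltas": [
    [[40,0,0.5,0,0],[40,0,1.0,0,0],[40,0,1.0,0,0]]
  ]
}}

```text
time_s: 8.8
eef_pos: [0.6008, 0.0294, 0.2819]
tcp_rot: [[1.0, 0.001, -0.007], [0.007, -0.0, 1.0], [0.001, -1.0, -0.0]]
contact_force: [-2.3, -0.6, 5.4]
width: 0.0467
```

Call:
{"op": "drive_tool", "data": {
  "deltas": [
    [[40,0,0.5,0,0],[40,0,1.0,0,0],[40,0,1.0,0,0]]
  ]
}}

```text
time_s: 9.1
eef_pos: [0.6007, 0.0294, 0.2819]
tcp_rot: [[1.0, 0.001, -0.007], [0.007, 0.0, 1.0], [0.001, -1.0, 0.0]]
contact_force: [-5.3, -0.9, 10.4]
width: 0.0468
```

The ring has landed on the hub: TCP stopped at 0.2819 and the force is rising. I'll ease off the push and release.

Call:
{"op": "drive_tool", "data": {
  "deltas": [
    [[40,0,-1.2,0,0],[40,0,-1.2,0,0],[65,0,-1.2,0,0],[65,0,-1.2,0,0],[100,0,-1.2,0,0],[100,0,-1.2,0,0],[100,0,-1.2,0,0],[100,0,-1.2,0,0]]
  ]
}}

```text
time_s: 9.9
eef_pos: [0.601, 0.0295, 0.281]
tcp_rot: [[1.0, -0.0, -0.007], [0.007, -0.0, 1.0], [-0.0, -1.0, -0.0]]
contact_force: [0.1, 0.7, 0.3]
width: 0.0852
```

Run:
```python
from h import *
b=cap('scene','s7');s=ctrl.state();print(s['eef_pos'],np.array(s['tcp_rot']).round(4)[:,1],s['width'],s['contact_force'])
print(fit(b,[.601,.0305],.104,.121,.025,.018),fit(b,[.601,.0305],.130,.165,.008))
cv2.imwrite('pics/c7.png',cv2.resize(b['pixels'][180:280,285:395],None,fx=6,fy=6,interpolation=cv2.INTER_CUBIC))
```

```text
[0.60093475 0.02947285 0.28100723] [-1.e-04 -0.e+00 -1.e+00] 0.08550607671894248 [-0.59876126  0.33913284  0.58004894]
(array([0.6027, 0.0308]), 129, np.float64(1.6)) (array([0.6008, 0.0306]), 103, np.float64(1.62))
```

View pics/c7.png

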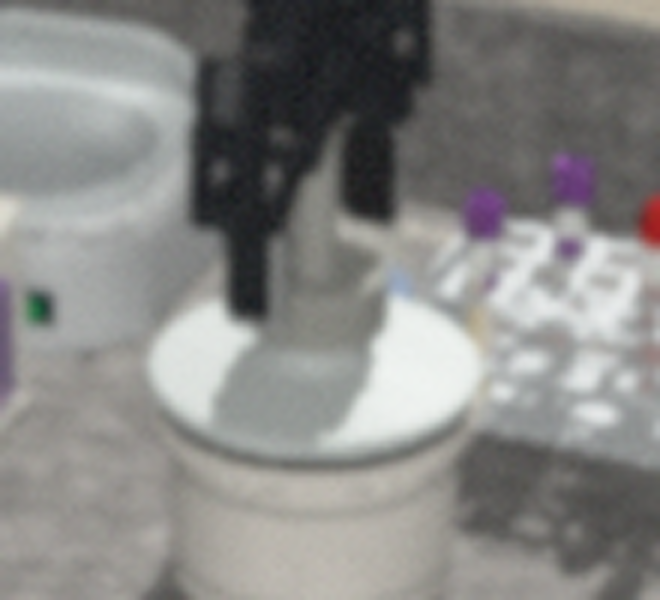

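The ring lies flat on the hub, released, with the lid closed. I'll go up and grip the stem.

Call:
{"op": "drive_tool", "data": {
  "deltas": [
    [[100,0,-8,0,0],[100,0,-16,0,0],[100,0,-23,0,0],[100,0,-23,0,0],[50,0,-23,0,0],[25,0,-23,0,0],[10,0,-23,0,0],[10,0,-23,0,0]]
  ],
  "force": 110
}}

```text
time_s: 10.75
eef_pos: [0.6008, 0.0294, 0.3038]
tcp_rot: [[1.0, -0.001, -0.007], [0.007, -0.0, 1.0], [-0.001, -1.0, -0.0]]
contact_force: [-0.3, 0.6, 0.4]
width: 0.0282
```

Call:
{"op": "drive_tool", "data": {
  "deltas": [
    [[5,0,0,0,0],[5,0,0,0,0],[5,0,0,0,0],[5,0,0,0,0],[5,0,0,0,0]]
  ]
}}

```text
time_s: 11.25
eef_pos: [0.5997, 0.0294, 0.3041]
tcp_rot: [[1.0, -0.003, -0.007], [0.007, -0.0, 1.0], [-0.003, -1.0, -0.0]]
contact_force: [-4.7, 0.3, 4.5]
width: 0.0136
```

Call:
{"op": "drive_tool", "data": {
  "deltas": [
    [[5,-0.7,-0.5,0,0],[5,-0.7,-1,0,0],[5,-0.7,-1.5,0,0],[5,-0.7,-2,0,0],[5,-0.7,-2,0,0]]
  ]
}}

```text
time_s: 11.75
eef_pos: [0.5997, 0.0294, 0.3043]
tcp_rot: [[1.0, -0.003, -0.007], [0.007, -0.0, 1.0], [-0.003, -1.0, -0.0]]
contact_force: [-1.6, 0.1, -13.8]
width: 0.0137
```

Call:
{"op": "drive_tool", "data": {
  "deltas": [
    [[5,0,-0.4,0,0],[5,0,-0.8,0,0],[5,0,-1.2,0,0],[5,0,-1.2,0,0]]
  ]
}}

```text
time_s: 12.15
eef_pos: [0.5995, 0.0294, 0.3074]
tcp_rot: [[1.0, -0.002, -0.007], [0.007, -0.0, 1.0], [-0.002, -1.0, -0.0]]
contact_force: [-5.0, 0.1, -8.0]
width: 0.0137
```

The seal has let go with only a 3 mm rise, and the force fell to 8 N. I'll raise to about 10 mm.

Call:
{"op": "drive_tool", "data": {
  "deltas": [
    [[5,0,-1,0,0],[5,0,-2,0,0],[5,0,-3,0,0],[5,0,-4,0,0],[5,0,-5,0,0],[5,0,-6,0,0],[5,0,-6.6,0,0],[5,0,-6.6,0,0]]
  ]
}}

```text
time_s: 12.95
eef_pos: [0.5994, 0.0294, 0.3145]
tcp_rot: [[1.0, -0.001, -0.007], [0.007, -0.0, 1.0], [-0.001, -1.0, -0.0]]
contact_force: [-6.6, 0.5, -6.8]
width: 0.0136
```

Call:
{"op": "drive_tool", "data": {
  "deltas": [
    [[5,0,0,0,0],[5,0,0,0,0],[5,0,0,0,0],[5,0,0,0,0],[5,0,0,0,0]]
  ]
}}

```text
time_s: 13.45
eef_pos: [0.5994, 0.0294, 0.3144]
tcp_rot: [[1.0, -0.001, -0.007], [0.007, -0.0, 1.0], [-0.001, -1.0, -0.0]]
contact_force: [-6.4, -0.6, -6.0]
width: 0.0137
```

Run:
```python
from h import *
b=cap('scene','s8');s=ctrl.state();print(s['eef_pos'],s['width'],s['contact_force'])
B=load('s7')
cv2.imwrite('pics/c8.png',cv2.resize(b['pixels'][180:280,285:395],None,fx=6,fy=6,interpolation=cv2.INTER_CUBIC))
def med(c,lo,hi):
    P=cloud(c).reshape(-1,3);r=np.hypot(P[:,0]-.601,P[:,1]-.03);k=(r>.035)&(r<.055)&(P[:,2]>.06)&(P[:,2]<.13)&(c['pixels'].reshape(-1,3).mean(1)>150);return np.median(P[k,2]),k.sum()
print('lid top median before/after',med(B,0,0),med(b,0,0))
# other things: same place? pixel change in their regions vs start
s0=load('s0')
for n,(u,v) in dict(small=(431,328),timer=(268,316),marker=(345,333),oil=(457,283)).items(): print(n,np.abs(b['pixels'][v-15:v+15,u-15:u+15].astype(int)-s0['pixels'][v-15:v+15,u-15:u+15]).mean().round(1))
```

```text
[0.59942335 0.02942058 0.31443367] 0.013921027029432603 [-6.50237393 -0.28010767 -5.94299077]
lid top median before/after (np.float64(0.0898693779507323), np.int64(452)) (np.float64(0.09994178765159178), np.int64(487))
small 16.1
timer 17.7
marker 14.7
oil 13.1
```

View pics/c8.png

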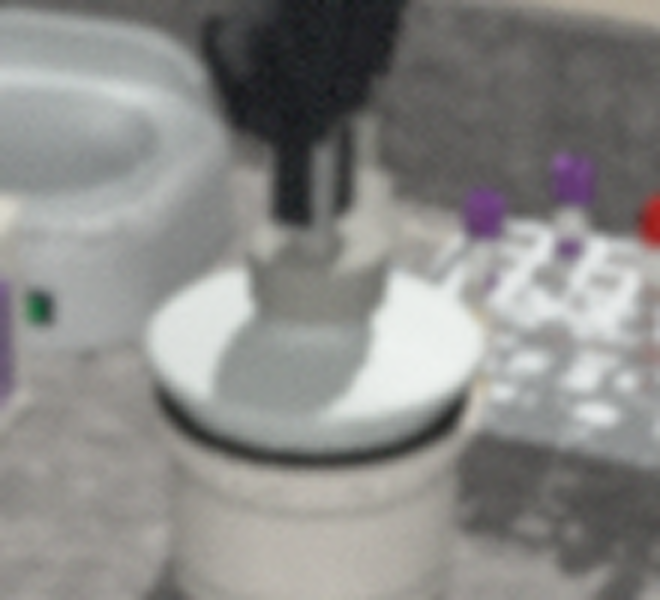

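The lid is about 10 mm open, the ring is on it and the hold is steady. I'll hand it in.

```bash
python3 -c "
from workcell import ctrl
print(ctrl.close_job())"
```

```text
the job is handed in; nothing more can be done
None
```

The job is handed in: the lid is about 1 cm open, held by its stem, with the larger steel ring lying on the hub.

- **Ring:** I lowered it over the stem under control until it touched the hub. The push reached about 10 N; I eased that off and let go. A picture then showed it lying flat on the closed lid.
- **Seal:** I gripped the stem above the ring at 110 N and pulled up slowly. The seal let go at 14 N or a little more, and the lid rose only about 3 mm. I then raised it slowly to 10 mm.
- **Last checks:** The camera depth shows the lid top went from 89.9 to 99.9 mm, and the arm's own reading gives about 10.3 mm. The hold is steady at about 6 N downward. A sideways load of about 6.5 N remains on the stem. Robot time was about 13.5 s of the 45 s allowed.
- **Inconclusive check:** To see whether the small ring, timer, marker and bottle had moved, I compared pixels in the first and last pictures. All four areas changed by a similar amount (13–18 grey levels). That is probably noise, shadow or lighting, but it doesn't prove they stayed put. None of the moves went near them.

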